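Set the reading-lamp dimmer to its pointer

ROBOT

A 6-joint arm with a two-finger parallel gripper is mounted at the origin on a cart in front of the work surface, level with it; the furniture and walls round the work are solid. World frame = base frame: x ahead of the robot, y to its left, z up, the work surface at z = 0. Lengths are in m, angles in rad, forces in N, time in s.
With the tool pointing down it reaches from about 0.375 to 0.975 m from the base axis. Payload 3.8 kg.
Tool frame: the origin (TCP) lies at the very end of the fingers, on their centre line; the grasp point (between the pads) lies 19 mm behind it; z points along the fingers, y is the line along which they close (so a half turn about z gives the same grasp; the last joint's range is limited). The gripper opens to 85 mm and grips with 20 to 120 N. Pads are 22 mm wide; open, the fingers measure 114 mm over their backs; the gripper's body (76 mm by 85 mm) begins 54 mm behind the grasp point. The pads swing forward as they close: fully open they stand 13 mm farther back than shut.
Start: joints at [1.205, 0.264, 1.604, -0, 1.274, -0.037], TCP at [0.218, 0.639, 0.231] pointing down, gripper open.
Joint ranges: [-2.63, 2.63], [-0.94, 2.18], [0.31, 2.57], [-1.31, 4.45], [0, 2.66], [-2.55, 2.55]. Speed limits (rad/s): [2.57, 2.57, 3.14, 3.14, 3.14, 3.14].

INTERFACE

Orientations are given as a rotation vector (axis times angle).
In Python, from workcell import monitor, viewer, job gives the robot as it stands. The module is installed in compiled form; this text tells all that it offers.
- The arm moves only by the tool step_arm, never from a script. Its argument "series" is one flat list of numbers, 4 for each row, row after row: the shift along the tool's x, y, z in m, then the turn about the tool's z in rad. A call has 1 to 8 rows; each row is the pose to reach, as a shift and turn from the pose commanded when the call began, along the tool's axes at that moment; what a row does not reach only later rows make up. A row lasts 1/8 s, in which the tool goes at most 62.5 mm and 10.7 degrees, less where a joint would pass 70% of its speed; a pose out of reach is approached as far as the arm can. A call with a gripper value outside its range is refused whole. "gripper" is the opening, from 0 (shut) to 1 (fully open), set as the call begins (left out, the last holds). The fingers move at their own pace and stop on an object; "newtons" is the grip in N (left out, the last holds). Time passes only in rows, so rows that repeat a pose let the fingers close. It gives the time, the measured TCP pose, the force, the opening and the grip force at its end, in the units of the state.
- monitor.read_state(): the state, without advancing time (a new reading comes with each control period).
- viewer.read_camera(name): name is "scene" or "top" or "wrist"; returns a dict with "image" (480x640x3 uint8, red, green, blue), "intrinsics" (3x3 intrinsics, pixels), "T" (4x4, takes a point from camera to world coordinates); the wrist camera has in their place "hand_eye" (4x4, takes a point from camera to tool coordinates, whose origin is the TCP and whose axes are the flange's). Camera axes: x right, y up, looking along -z (the intrinsics and any distortion apply to the point x, -y, -z); pixel columns grow to the right and rows downward; lengths in m; the calibration is good to about 2 mm. A picture is of the moment at which its call begins: read the wrist's pose just before it. There is no depth.
- job.finish_job(): hands the job in; it is judged then, once.
Trained networks look in a picture, given as the dict that the camera call returned (one of the last four; its "shot" number tells which), for a name from the list of things; names that differ only in an ending like _2 or _b are one class to them, and where a whole thing is asked for, a point or a joint stands for the part that bears it (a point fixed in the world has none). Each returns a list of dicts, best first, with "score" (0 to 1); they miss things now and then, are a little off and sometimes report something else, mostly with a low value. They report only what shows in the picture. A call takes as long as a camera call.
- viewer.boxes_of(picture, label): "extent" ([centre column, centre row, width, height] in pixels, round what is visible of it).
- viewer.spot_point(picture, label): "point" ([column, row] in pixels: a listed point, or the origin of a listed thing).
The state is a dict: "time": time; "q": joint angles; "joint_vel": joint speeds; "joint_torque": joint torques, N m; "tool_pos": TCP position; "tcp_rot": TCP orientation; "wrist_force": force on the tool from outside, world axes, zero at the start; "torque": the same for the moment, N m; "width": opening from 0.0 (shut) to 1.0 (fully open); "grip_force": force on a finger pad.
Only numpy, scipy, OpenCV 4.12 (cv2) and the standard library are available. Lean on these libraries where they do the work, as an engineer would, in place of code of your own. Each camera call takes 0.05 s, during which the arm holds its last target. There are 200 camera calls.

TASK

Turn the reading lamp up to its preset: two slide dimmers stand on the desk; take the one with the wide bar-shaped grip and slide the grip along its track until its middle is level with the small black pointer beside that track, then let go. Do not shift that pointer, and leave the other dimmer, the one with the round knob, as it is set.

Things in the scene. Friction and masses are not known exactly. Their poses are not given: they have to be found in the camera images.
- lamp_grip (a point): Middle of the reading-lamp dimmer's black bar grip: 18 mm along the track, 34 across, 30 high, white line on top; point 12 mm below its top (58 mm over the desk). x runs along the track, away from the robot within 20 deg; y left, z up. Slides on x only, 120 mm, about 2 N, stays put; starts at the near end. Housing fixed, light metal face, 190 along, 95 across, 18 high.
- lamp_mark (a point): Small black arrow-shaped pointer on that dimmer's face, 12 mm along the track, 15 across, 6 high, in a slot 35 mm left of the grip's slot, tip toward the grip. Point: on its top (24 mm over the desk), middle of its length. Axes as the grip's: they are level when their offset along x is zero. It lies 35 mm or more beyond the grip at the start and sits stiffly (20 N).
- other_grip (a point): Round black knob (28 mm across, top 58 mm over the desk) of the other dimmer, which has an equal housing and pointer and stands left or right of the reading-lamp dimmer, at its own angle. Point on the knob's axis, 12 mm below its top; x along its track. It slides as easily; to be left alone.

How it is judged:
By the outcome, as a careful person would: the job done as asked, in the order asked, and still so for the second after the job is handed in, with the robot touching nothing.
It also fails if it takes over 32 s, if anything falls off the work surface, if the arm or the gripper's body presses on something with over 40 N, if the wrist force passes 120 N, or if a joint passes its speed limit or range.

## Working session

There is one attempt and no reset: what is moved stays moved. The work goes in short steps, Python scripts to look and compute and a tool call to move; the robot and the scene stay as the last step left them, time stands still between calls to the robot, and variables do not carry over. Pictures are saved under pics/ and viewed, at most 10 in all, crops included, and the job is handed in when it is done.

Besides the shell and the picture viewer there is one more tool, called by a JSON object that holds its "fn" and its "kwargs", one argument or row to a line. step_arm: Moves the arm, as the interface text tells. Its arguments: {"type":"object","properties":{"series":{"type":"array"},"gripper":{"type":"number"},"newtons":{"type":"number"}},"required":["series"]}

```bash
mkdir -p pics
cat > h.py <<'E'
import numpy as np, cv2
from scipy.spatial.transform import Rotation as R
from workcell import monitor, viewer, job
def Tt(s):
    T=np.eye(4);T[:3,:3]=R.from_rotvec(s["tcp_rot"]).as_matrix();T[:3,3]=s["tool_pos"];return T
def look(n):
    s=monitor.read_state();p=viewer.read_camera(n)
    p["W"]=Tt(s)@p["hand_eye"] if n=="wrist" else p["T"]
    return p
def pix(p,uv,z):
    K=p["intrinsics"];a=np.linalg.solve(K,[uv[0],uv[1],1]);d=p["W"][:3,:3]@[a[0],-a[1],-1]
    o=p["W"][:3,3];return o+d*(z-o[2])/d[2]
def find(p,l,z,n=2):
    for r in viewer.spot_point(p,l)[:n]:
        print(l,round(r["score"],2),np.round(r["point"],1),np.round(pix(p,r["point"],z),4))
def allf(p):
    find(p,"lamp_grip",.046);find(p,"lamp_mark",.024);find(p,"other_grip",.046)
def save(p,f): cv2.imwrite("pics/"+f,p["image"][:,:,::-1])
E
python3 - <<'E'
from h import *
s=monitor.read_state();print(s)
for n in("top","scene"):
    p=look(n);print(n,[k for k in p]);allf(p);save(p,n+"1.png")
E
```

```text
{'time': 0.0, 'q': array([ 1.20512274e+00,  2.64793108e-01,  1.60537072e+00,  1.20912103e-05,
        1.27368342e+00, -3.68705508e-02]), 'joint_vel': array([-1.53869116e-04, -4.73202754e-05,  8.16732704e-04,  5.01323452e-04,
        1.81074502e-04,  5.28035684e-04]), 'joint_torque': array([ 1.20403594e-03, -5.15105438e+01, -3.67319298e+01,  1.53665019e-04,
        1.27489446e-02,  1.26416816e-05]), 'tool_pos': array([0.21768453, 0.63817029, 0.22993686]), 'tcp_rot': array([-0.51408874, -3.09877431,  0.00346588]), 'wrist_force': array([-0.48316394, -0.04869798, -0.10969005]), 'torque': array([ 0.00267744,  0.04538486, -0.02366712]), 'grip_force': 0.0, 'width': 1.0031829388665146}
top ['image', 'intrinsics', 'T', 'shot', 'W']
lamp_grip 0.54 [438.9 253.2] [ 0.4856 -0.1998  0.046 ]
lamp_mark 0.54 [405.1 217.3] [ 0.5582 -0.1403  0.024 ]
other_grip 0.46 [269.9 209.9] [0.5736 0.1203 0.046 ]
scene ['image', 'intrinsics', 'T', 'shot', 'W']
lamp_grip 0.77 [391.2 330.9] [ 0.4749 -0.2019  0.046 ]
lamp_mark 0.48 [404.8 302.3] [ 0.559  -0.1439  0.024 ]
other_grip 0.83 [314.9 223.9] [0.5732 0.1238 0.046 ]
```

View pics/top1.png

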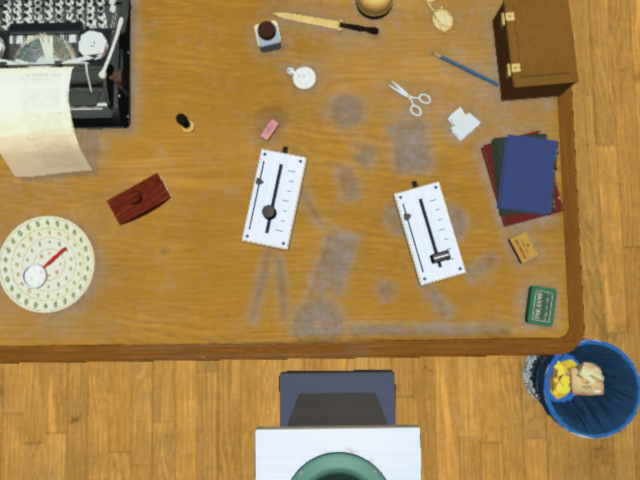

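The top view shows the round-knob dimmer at about (270,212). The bar-grip dimmer is on the right: grip (440,257), its pointer (406,217), track tilted about 17° to the left. The network's positions match.

{"fn": "step_arm", "kwargs": {
  "series": [-0.355, -0.32, 0, 0.935, -0.355, -0.32, 0, 0.935, -0.355, -0.32, 0, 0.935, -0.355, -0.32, 0, 0.935, -0.355, -0.32, 0, 0.935, -0.355, -0.32, 0, 0.935, -0.355, -0.32, 0, 0.935, -0.355, -0.32, 0, 0.935],
  "gripper": 1
}}

```text
time: 1.4
tool_pos: [0.4516, 0.2189, 0.2317]
tcp_rot: [1.857, 2.533, 0.001]
wrist_force: [0.2, 1.1, -0.8]
width: 1.001
grip_force: 0.0
```

Run:
```python
from h import *
s=monitor.read_state();T=Tt(s);print(s["time"],s["q"].round(3),T.round(3))
# to point 0.14 m above, short of the grip
print(T[:3,:3].T@(np.array([.47,-.21,.2])-T[:3,3]))
```

```text
1.4 [ 0.402 -0.068  1.966 -0.     1.243  0.097] [[-0.3    0.954  0.001  0.452]
 [ 0.954  0.3   -0.     0.219]
 [-0.     0.001 -1.     0.232]
 [ 0.     0.     0.     1.   ]]
[-0.41462655 -0.11137742  0.03170927]
```

{"fn": "step_arm", "kwargs": {
  "series": [-0.415, -0.11, 0.02, 0, -0.415, -0.11, 0.02, 0, -0.415, -0.11, 0.02, 0, -0.415, -0.11, 0.02, 0, -0.415, -0.11, 0.02, 0, -0.415, -0.11, 0.02, 0, -0.415, -0.11, 0.02, 0, -0.415, -0.11, 0.02, 0]
}}

```text
time: 2.4
tool_pos: [0.4709, -0.211, 0.2113]
tcp_rot: [1.862, 2.53, -0.001]
wrist_force: [-1.5, 0.3, 0.2]
width: 1.002
grip_force: 0.0
```

Run:
```python
from h import *
s=monitor.read_state();T=Tt(s);print(s["time"],s["q"].round(3),T.round(3))
p=look("wrist");allf(p);save(p,"w1.png")
print(p["W"].round(3))
```

```text
2.4 [-4.690e-01 -2.500e-02  1.963e+00 -1.000e-03  1.203e+00 -7.710e-01] [[-0.297  0.955  0.     0.471]
 [ 0.955  0.297 -0.001 -0.211]
 [-0.001 -0.    -1.     0.211]
 [ 0.     0.     0.     1.   ]]
lamp_grip 0.69 [320.9 206.9] [ 0.4732 -0.2014  0.046 ]
lamp_mark 0.55 [441.7 165.2] [ 0.5578 -0.1438  0.024 ]
other_grip 0.39 [323.3 209.5] [ 0.4756 -0.2028  0.046 ]
[[ 0.954 -0.285 -0.087  0.449]
 [ 0.298  0.913  0.278 -0.142]
 [-0.    -0.292  0.957  0.354]
 [ 0.     0.     0.     1.   ]]
```

View pics/w1.png

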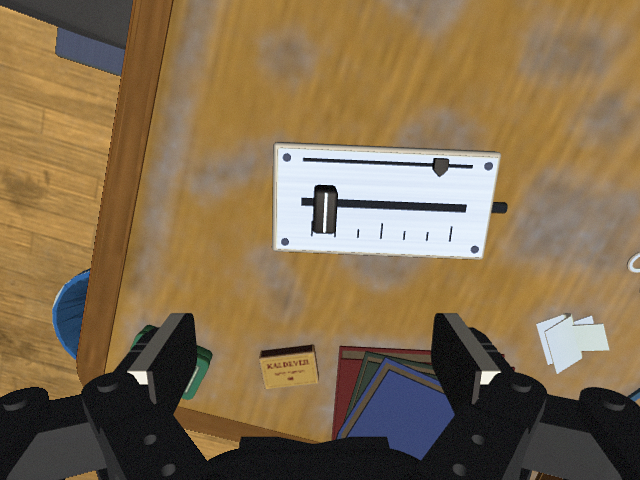

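The wrist view shows the bar grip at (325,209) with its white line, and the pointer at (441,166) in the upper slot. The main slot runs from (302,202) to (467,209).

Run:
```python
from h import *
s=monitor.read_state();T=Tt(s);p=look("wrist")
a,b=pix(p,(302,202),.018),pix(p,(467,209),.018);c,d=pix(p,(303,159),.018),pix(p,(473,167),.018)
e,f=pix(p,(275,143),.018),pix(p,(500,152),.018)
for u,v in((a,b),(c,d),(e,f)):w=v-u;print(np.degrees(np.arctan2(w[1],w[0])),np.linalg.norm(w))
w=(b-a)/np.linalg.norm(b-a)
print(np.degrees(np.arctan2(T[1,1],T[0,1])))
g=pix(p,(325.5,210),.058);m=pix(p,(441.3,165.5),.024);print(g,m,"along",(m-g)@w, "lateral slot",(a+((g-a)@w)*w-g))
q=a+((g-a)@w)*w; q[2]=.03
print("tool shift",T[:3,:3].T@(q-T[:3,3]),T[:3,:3].T@(g-T[:3,3]))
```

```text
15.235714709515902 0.1403581254520382
15.04934982065836 0.14030754587361366
15.469479589244795 0.18354768988908843
17.636058928106646
[ 0.47632494 -0.1954442   0.058     ] [ 0.55732691 -0.13874284  0.024     ] along 0.09305556940415861 lateral slot [ 0.00065971 -0.00242215 -0.04      ]
tool shift [0.00630344 0.00819089 0.18127485] [0.00882751 0.00829738 0.15327628]
```

{"fn": "step_arm", "kwargs": {
  "series": [0.0065, 0.008, 0.05, 0.04, 0.0065, 0.008, 0.1, 0.04, 0.0065, 0.008, 0.14, 0.04, 0.0065, 0.008, 0.17, 0.04, 0.0065, 0.008, 0.183, 0.04, 0.0065, 0.008, 0.183, 0.04]
}}

```text
time: 3.4
tool_pos: [0.4766, -0.1979, 0.0279]
tcp_rot: [-1.903, -2.498, 0.0]
wrist_force: [0.8, 0.0, 0.4]
width: 1.004
grip_force: 0.0
```

Run:
```python
from h import *
s=monitor.read_state();T=Tt(s);print(s["time"],T.round(4),s["wrist_force"])
p=look("wrist");allf(p);save(p,"w2.png")
```

```text
3.4 [[-2.652e-01  9.642e-01 -1.200e-03  4.766e-01]
 [ 9.642e-01  2.652e-01  6.000e-04 -1.979e-01]
 [ 9.000e-04 -1.000e-03 -1.000e+00  2.790e-02]
 [ 0.000e+00  0.000e+00  0.000e+00  1.000e+00]] [0.81789316 0.04958653 0.43737697]
lamp_grip 0.81 [310.6 349.7] [ 0.4762 -0.2025  0.046 ]
lamp_mark 0.87 [557.4 237.7] [ 0.557  -0.1442  0.024 ]
```

View pics/w2.png

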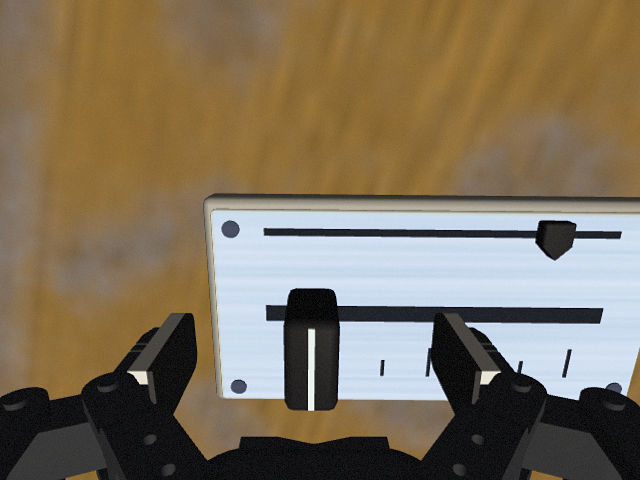

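The open fingers straddle the grip: its line is at column 311, and the fingers are centred near 315. Next I close.

{"fn": "step_arm", "kwargs": {
  "series": [-0.003, -0.001, 0, 0, -0.003, -0.001, 0, 0, -0.003, -0.001, 0, 0, -0.003, -0.001, 0, 0, -0.003, -0.001, 0, 0, -0.003, -0.001, 0, 0, -0.003, -0.001, 0, 0, -0.003, -0.001, 0, 0],
  "gripper": 0,
  "newtons": 30
}}

```text
time: 4.6
tool_pos: [0.4766, -0.2021, 0.0284]
tcp_rot: [-1.906, -2.497, 0.0]
wrist_force: [-0.6, -0.7, 4.0]
width: 0.206
grip_force: 32.3
```

{"fn": "step_arm", "kwargs": {
  "series": [0, 0.015, 0, 0, 0, 0.032, 0, 0, 0, 0.05, 0, 0, 0, 0.067, 0, 0, 0, 0.08, 0, 0, 0, 0.088, 0, 0, 0, 0.09, 0, 0, 0, 0.09, 0, 0]
}}

```text
time: 5.6
tool_pos: [0.5645, -0.1787, 0.0285]
tcp_rot: [1.905, 2.496, 0.001]
wrist_force: [2.4, -5.9, 0.8]
width: 0.207
grip_force: 32.0
```

Run:
```python
from h import *
s=monitor.read_state();T=Tt(s);print(s["time"],T[:3,3],s["wrist_force"],s["width"])
p=look("wrist");allf(p);save(p,"w3.png")
for n in("lamp_grip","lamp_mark"):
    r=viewer.spot_point(p,n)
    if r: print(n,T[:3,:3].T@(pix(p,r[0]["point"],.046 if n=="lamp_grip" else .024)-T[:3,3]))
p=look("top");allf(p)
```

```text
5.6 [ 0.56448673 -0.17871241  0.0284839 ] [ 2.40664071 -5.9409808   0.8434207 ] 0.2071534777936759
lamp_grip 0.92 [312.  341.2] [ 0.5638 -0.1803  0.046 ]
lamp_mark 0.88 [319.2 226.3] [ 0.5569 -0.1449  0.024 ]
lamp_grip [-0.00133096 -0.00107693 -0.01751625]
lamp_mark [0.03463048 0.00155543 0.00444188]
lamp_mark 0.53 [406.9 213.6] [ 0.5654 -0.144   0.024 ]
other_grip 0.73 [269.4 210.1] [0.5732 0.1212 0.046 ]
```

View pics/w3.png

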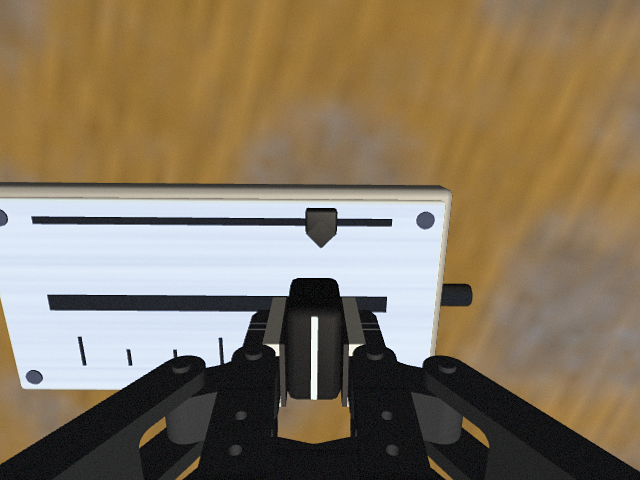

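The grip is held with its line at column 314, and the pointer tip is at column 321, so it is slightly short. I'll work out the remainder along the track.

Run:
```python
from h import *
s=monitor.read_state();T=Tt(s);p=look("wrist")
P=lambda u,z:T[:3,:3].T@(pix(p,u,z)-T[:3,3])
a,b=P((32,219.5),.018),P((392,222.5),.018);print(np.degrees(np.arctan2((b-a)[0],(b-a)[1])))
a,b=P((49,301.5),.018),P((386,303.5),.018);w=b-a;print(np.degrees(np.arctan2(w[0],w[1])));w/=np.linalg.norm(w)
m=P((321.2,226),.024);print("mark",m,"tip",P((321.3,247),.024))
g1,g2=P((314.3,318),.058),P((314.3,398),.058);g=(g1+g2)/2;print(g1,g2,"rem",(m-g)@w,"rem from tool ctr",(m-[0,0,m[2]])@w)
```

```text
-0.45676021296860786
-0.3624507233250481
mark [0.03474454 0.00231006 0.0044551 ] tip [0.02643753 0.00240288 0.00446639]
[ 0.01391763 -0.00030994 -0.02952251] [-0.01560785 -0.000264   -0.02948294] rem 0.002441517302201546 rem from tool ctr 0.0020902163997385758
```

{"fn": "step_arm", "kwargs": {
  "series": [0, 0.0025, 0, 0, 0, 0.0025, 0, 0, 0, 0.0025, 0, 0, 0, 0.0025, 0, 0]
}}

```text
time: 6.65
tool_pos: [0.5662, -0.1783, 0.0285]
tcp_rot: [1.905, 2.496, 0.0]
wrist_force: [1.6, -5.1, 0.2]
width: 0.206
grip_force: 32.2
```

{"fn": "step_arm", "kwargs": {
  "series": [0, 0, 0, 0, 0, 0, 0, 0, 0, 0, 0, 0, 0, 0, 0, 0, 0, 0, 0, 0, 0, 0, 0, 0],
  "gripper": 1
}}

```text
time: 7.4
tool_pos: [0.5659, -0.1776, 0.0283]
tcp_rot: [1.906, 2.497, 0.0]
wrist_force: [-0.2, 0.1, 0.4]
width: 1.002
grip_force: 0.0
```

Run:
```python
from h import *
s=monitor.read_state();T=Tt(s);print(s["time"],s["width"],T[:3,3]);p=look("wrist");save(p,"w4.png");allf(p)
```

```text
7.4 1.0016701295512502 [ 0.56591012 -0.17759109  0.02830637]
lamp_grip 0.92 [313.8 339.8] [ 0.5657 -0.1784  0.046 ]
lamp_mark 0.81 [314.4 228. ] [ 0.5567 -0.1449  0.024 ]
```

View pics/w4.png

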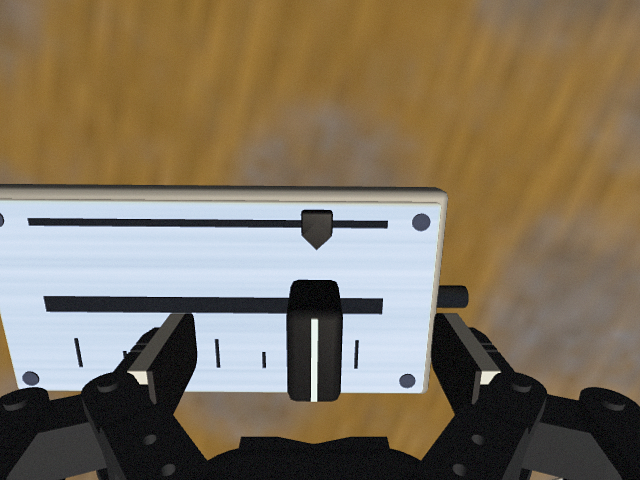

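The grip is released, with its line at column 314.5 and the pointer at 316.8. I'll back off upward and measure from above as well.

```bash
cat >> h.py <<'E'
def rem(p,T,l,g,m):
    P=lambda u,z:T[:3,:3].T@(pix(p,u,z)-T[:3,3])
    a,b=P(l[0],.018),P(l[1],.018);w=b-a;w/=np.linalg.norm(w)
    g=P(g,.058);m=P(m,.024);print(np.degrees(np.arctan2(w[0],w[1])),g,m,"rem mm",1e3*(m-g)@w)
E
python3 - <<'E'
from h import *
s=monitor.read_state();T=Tt(s);p=look("wrist")
rem(p,T,((28,221.5),(388,224.5)),(314.4,358),(316.9,227))
E
```

```text
-0.42855390449577907 [-0.00023057 -0.00025711 -0.02969649] [0.03439255 0.00068677 0.00430377] rem mm 0.6851041585719139
```

{"fn": "step_arm", "kwargs": {
  "series": [0, 0, -0.04, 0, 0, 0, -0.08, 0, -0.015, 0, -0.1, 0, -0.03, 0, -0.1, 0, -0.03, 0, -0.1, 0, -0.03, 0, -0.1, 0]
}}

```text
time: 8.4
tool_pos: [0.5724, -0.206, 0.1262]
tcp_rot: [-1.904, -2.494, 0.001]
wrist_force: [0.6, 0.2, -0.1]
width: 0.999
grip_force: 0.0
```

Run:
```python
from h import *
s=monitor.read_state();T=Tt(s);print(s["time"],T[:3,3]);p=look("wrist");allf(p)
cv2.imwrite("pics/w5.png",cv2.resize(p["image"][100:300,200:460,::-1],None,fx=3,fy=3,interpolation=2))
```

```text
8.4 [ 0.57240615 -0.20603001  0.12620364]
lamp_grip 0.64 [314.2 202.8] [ 0.5644 -0.1783  0.046 ]
lamp_mark 0.95 [318.1 140.1] [ 0.5578 -0.1457  0.024 ]
```

View pics/w5.png

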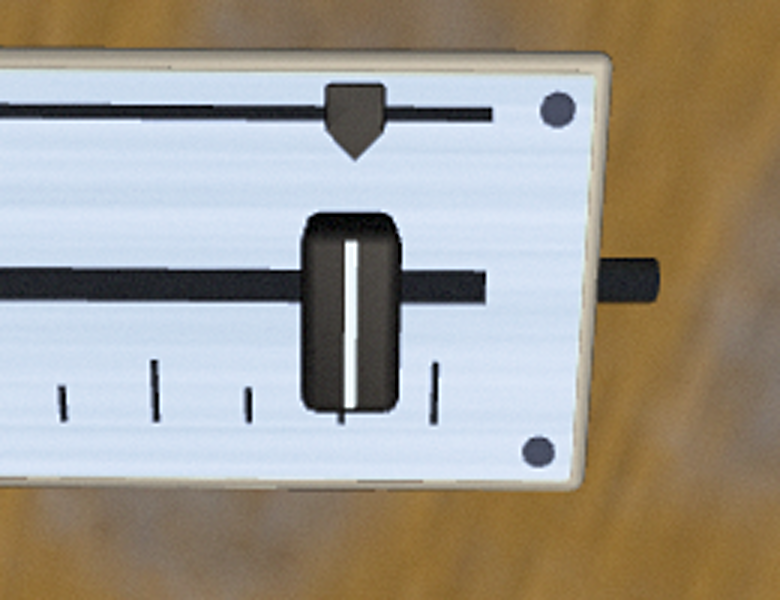

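Run:
```python
from h import *
s=monitor.read_state();T=Tt(s);p=look("wrist")
rem(p,T,((200,135),(364,138)),(316.8,208.3),(318.2,139.5))
rem(p,T,((200,189.8),(362,195.7)),(316.8,208.3),(318.2,139.5))
p=look("top");find(p,"other_grip",.046)
```

```text
-0.949652075148758 [0.02784317 0.0011498  0.06927745] [0.06214918 0.0021153  0.10331774] rem mm 0.34797349930820753
-2.0244677864230813 [0.02784317 0.0011498  0.06927745] [0.06214918 0.0021153  0.10331774] rem mm -0.2965692283191969
other_grip 0.52 [272.4 212.4] [0.5687 0.1155 0.046 ]
```

```bash
python3 -c "
from h import *
print(job.finish_job())"
```

```text
the job is handed in; nothing more can be done
None
```

I slid the reading-lamp dimmer's bar grip level with its pointer (within about 0.7 mm in the wrist images), released it and handed the job in; the arm never touched the pointer or the round-knob dimmer.

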